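Check a bowed instrument-box cover with a straightedge

ROBOT

A 6-joint arm with a two-finger parallel gripper is mounted at the origin on the work surface. World frame = base frame: x ahead of the robot, y to its left, z up, the work surface at z = 0. Lengths are in m, angles in rad, forces in N, time in s.
With the tool pointing down it reaches from about 0.2 to 0.875 m from the base axis. Payload 3.4 kg.
Tool frame: the origin (TCP) lies between the finger pads; the fingertips stand 25 mm ahead of it and the grasp point (between the pads) lies 6 mm ahead of it (r.nose_length is the z of the fingertips in the tool frame, in m); z points along the fingers, y is the line along which they close (so a half turn about z gives the same grasp; the last joint's range is limited). The gripper opens to 94 mm and grips with 3 to 60 N. Pads are 16 mm wide; open, the fingers measure 119 mm over their backs; the gripper's body (75 mm by 177 mm) begins 78 mm behind the grasp point.
Start: joints at [1.116, 0.276, 1.505, -0, 1.361, -0.121], TCP at [0.188, 0.543, 0.23] pointing down, gripper open.
Joint ranges: [-2.89, 2.89], [-0.75, 2.08], [0.22, 2.7], [-1.18, 4.32], [0.11, 2.71], [-2.7, 2.7]. Speed limits (rad/s): [2.57, 2.57, 3.14, 3.14, 3.14, 3.14].

INTERFACE

Orientations are given as a unit quaternion [w, x, y, z].
In Python, from plant import r, gripper_to, inverse_kinematics, vision, models, telemetry gives the robot as it stands. Calls block until the motion is done:
- r.move_to(position, orientation): joint-space move of the TCP to a pose.
- r.move_l(position, rot=None, vel=0.15, guard=None): straight line of the TCP; rot=None keeps the orientation; vel is the mean speed in m/s. With guard (N) it stops when the force on the tool has changed by that much, and returns True; else False.
- r.movej(angles): joint-space move.
- gripper_to(opening, f_grip=None): finger opening in m; f_grip is the grip in N (None keeps the last); returns when the fingers have stopped.
- r.hold(seconds).
- inverse_kinematics(position, orientation): joint angles nearest the present ones, or None.
- vision.snapshot(name): name is "side" or "top"; returns the picture (420x560x3 uint8, red, green, blue); there is no depth.
- vision.get_calibration(name): a dict with "fx", "fy", "cx", "cy" (pixels), "position" and "orientation" of the camera in the world. Camera axes: x right, y down, z forward; pixel columns grow to the right and rows downward; lengths in m; the calibration is good to about 2 mm. A picture is of the moment at which its call begins. get_calibration takes no time and is no camera call.
A pose or a line that the arm cannot do raises r.PlanningError and nothing moves.
- r.sign_off(): hands the job in; it is judged then, once.
Trained networks look in the newest picture that a camera, given by its name, has taken for a name from the list of things; names that differ only in an ending like _2 or _b are one class to them, and where a whole thing is asked for, a point or a joint stands for the part that bears it (a point fixed in the world has none). Each returns a list of dicts, best first, with "score" (0 to 1); they miss things now and then, are a little off and sometimes report something else, mostly with a low value. They report only what shows in the picture. A call takes as long as a camera call. They do not tell look-alikes from the thing itself.
- models.boxes_of(thing, camera): "at" ([x, y, z] in m, in world coordinates, good to about 4 mm: the middle of the surface that is visible of it).
- models.regions_of(thing, camera): "pixels" (420x560 bool, what is visible of it).
- models.mark_of(thing, camera): "at" ([x, y, z] in m, in world coordinates, good to about 4 mm: a listed point, or the origin of a listed thing).
Readings, each from a call of its own:
- telemetry.current_t(): time.
- telemetry.current_joints(): joint angles.
- telemetry.current_dq(): joint speeds.
- telemetry.current_joint_efforts(): joint torques, N m.
- telemetry.current_ee_pos(): TCP position.
- telemetry.current_tool_rot(): TCP orientation.
- telemetry.current_wrist_force(): force on the tool from outside, world axes, zero at the start.
- telemetry.current_torque(): the same for the moment, N m.
- telemetry.current_opening(): finger opening in m.
- telemetry.current_finger_force(): force on a finger pad.
Only numpy, scipy, OpenCV 4.12 (cv2) and the standard library are available. Lean on these libraries where they do the work, as an engineer would, in place of code of your own. Each camera call takes 0.05 s, during which the arm holds its last target. There are 200 camera calls.

TASK

The blue cover of one of the two instrument boxes seems bowed. Set the straightedge down (do not drop it) lengthwise along the middle of the blue cover and let go of it; then press its red end until it rocks down fully on that side, and after that its plain end likewise. Leave the straightedge lying there, centred along the cover, and leave the paper cup standing where it is.

Things in the scene. Friction and masses are not known exactly. Their poses are not given: they have to be found in the camera images.
- straightedge: loose aluminium bar 220 (its x) x 30 (y) x 6 mm, about 180 g, lying flat on the table, with an upright black handle block in the middle, 70 long x 16 wide, from 6 to 44 mm above the underside, to be gripped across its 16 mm. Origin: centre of the underside, z up. The last 24 mm at the +x end are red; the -x end is plain metal
- blue_box: fixed steel box, BLUE cover 240 (its y) x 140 mm (x); origin: centre of underside, z up. Cover bowed: level at 60 mm height for y -30..+30 mm, then both ends slope down at 5 degrees to 52 mm. A straightedge laid lengthwise (either way round) rests level; about 1 N on an end rocks it 5 degrees (100 mm out: 6 mm down) onto the rigid slope; let go, it rocks back level
- white_box: fixed steel instrument box of the same size with a flat WHITE cover, 60 mm high, 240 (y) x 140 mm (x): not the one to check; origin: centre of the underside
- soup_cup: loose empty brown paper soup cup, 90 mm across the rim, 105 mm high, standing upright; a bystander; origin: centre of the underside
Things that resemble listed ones, but are neither listed nor needed, are in the scene too. Several things look just like the straightedge: the one meant starts farthest to the robot's right.

How it is judged:
On the way, in this order (a step that is already met when the one before it is completed fails the run):
1. the straightedge lies lengthwise on the middle of the blue cover, level and let go (x of straightedge in the frame of blue_box between -0.025 and 0.025 m and y of straightedge in the frame of blue_box between -0.025 and 0.025 m and z of straightedge in the frame of blue_box between 0.045 and 0.072 m and angle between the x axis of straightedge and the y axis of blue_box, either way round below 0.21 rad and angle between straightedge's own z axis and vertical below 0.04 rad and contact force between the fingers and straightedge below 0.1 N and linear speed of straightedge below 0.02 m/s), for 0.2 s.
2. the fingers press the red end and the straightedge has rocked down on that side (x of straightedge in the frame of blue_box between -0.025 and 0.025 m and y of straightedge in the frame of blue_box between -0.025 and 0.025 m and z of straightedge in the frame of blue_box between 0.045 and 0.072 m and angle between the x axis of straightedge and the y axis of blue_box, either way round below 0.21 rad and angle between straightedge's own x axis and vertical above 1.6308 rad and contact force between the fingers and straightedge above 0.3 N and x of the grasp point in the frame of straightedge above 0.055 m), for 0.2 s.
3. the fingers press the plain end and the straightedge has rocked down on that side (x of straightedge in the frame of blue_box between -0.025 and 0.025 m and y of straightedge in the frame of blue_box between -0.025 and 0.025 m and z of straightedge in the frame of blue_box between 0.045 and 0.072 m and angle between the x axis of straightedge and the y axis of blue_box, either way round below 0.21 rad and angle between straightedge's own x axis and vertical below 1.5108 rad and contact force between the fingers and straightedge above 0.3 N and x of the grasp point in the frame of straightedge below -0.055 m), for 0.2 s.
At the end, for the whole second after the job is handed in: the straightedge lies at rest on the blue cover, its centre within 25 mm of the cover's middle both along and across, its length within 12 degrees of the cover's length (x of straightedge in the frame of blue_box between -0.025 and 0.025 m and y of straightedge in the frame of blue_box between -0.025 and 0.025 m and z of straightedge in the frame of blue_box between 0.045 and 0.072 m and angle between the x axis of straightedge and the y axis of blue_box, either way round below 0.21 rad and linear speed of straightedge below 0.02 m/s); the robot touches nothing.
It fails at once if the straightedge is dropped (falls free faster than 0.7 m/s) (linear speed of straightedge above 0.7 m/s and contact force between the fingers and straightedge below 0.1 N).
It fails at once if the paper cup is shifted by more than 30 mm or knocked over (distance of soup_cup from where it was at the start of the episode above 0.03 m or angle between soup_cup's own z axis and vertical above 0.5 rad).
It also fails if it takes over 59 s, if anything falls off the work surface, if the arm or the gripper's body presses on something with over 40 N, if the wrist force passes 120 N, or if a joint passes its speed limit or range.

## Working session

There is one attempt and no reset: what is moved stays moved. The work goes in short steps, each a Python script; the robot and the scene stay as the last script left them, time stands still between calls to the robot, and variables do not carry over. Pictures are saved under pics/ and viewed, at most 10 in all, crops included, and the job is handed in when it is done.

```bash
mkdir -p pics; ls; python3 - <<'E'
from plant import r, vision, models, telemetry
import cv2,numpy as np
for c in ("top","side"):
    im=vision.snapshot(c); cv2.imwrite(f"pics/{c}0.png",im[...,::-1])
    k=vision.get_calibration(c); print(c,k)
    for t in ("straightedge","blue_box","white_box","soup_cup"):
        print(t,[(np.round(d["at"],3).tolist(),round(d["score"],2)) for d in models.mark_of(t,c)])
print(r.nose_length,telemetry.current_t(),telemetry.current_tool_rot())
E
```

```text
pics
top {'fx': 425.7652162251343, 'fy': 425.7652162251343, 'cx': 278.8063054632912, 'cy': 201.85556664440608, 'position': array([0.31727176, 0.05690113, 1.13020163]), 'orientation': array([-0.0331455 ,  0.70921663, -0.70389665,  0.02103956])}
straightedge [([0.427, -0.005, 0.001], 0.86), ([0.179, 0.312, -0.001], 0.78)]
blue_box [([0.631, 0.175, -0.008], 0.56)]
white_box [([0.611, -0.172, -0.004], 0.62)]
soup_cup [([0.392, 0.32, 0.003], 0.68)]
side {'fx': 427.0870450592343, 'fy': 427.0870450592343, 'cx': 283.50527817555917, 'cy': 208.51891492114453, 'position': array([ 0.08311117, -0.63972018,  0.82246967]), 'orientation': array([-0.37470296,  0.90306828, -0.18944137,  0.09042863])}
straightedge [([0.181, 0.311, -0.0], 0.69), ([0.431, -0.006, 0.0], 0.65)]
blue_box [([0.626, 0.176, -0.0], 0.84)]
white_box [([0.609, -0.173, -0.002], 0.73)]
soup_cup [([0.39, 0.326, 0.003], 0.67)]
0.025 0.5 [ 8.17742188e-06  1.66136392e-01  9.86102783e-01 -2.55042013e-05]
```

View pics/top0.png

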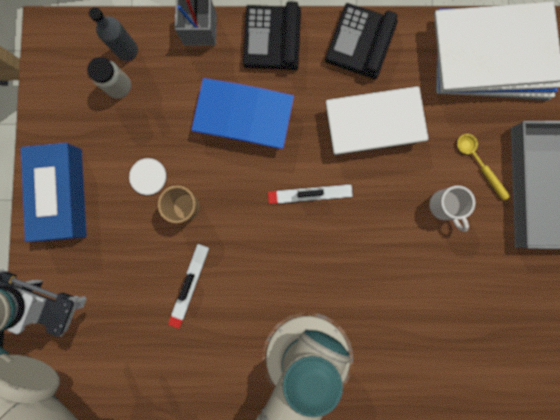

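View pics/side0.png

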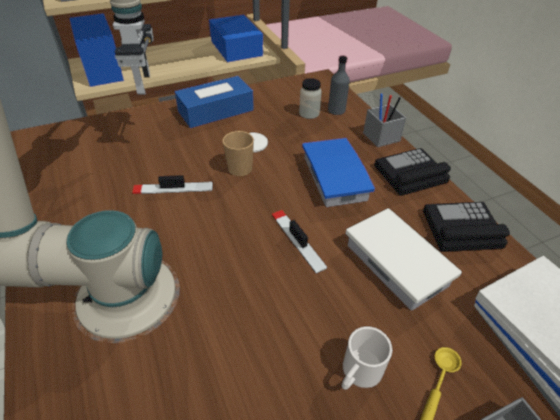

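Top view: the target straightedge is at about (311,194), with its red end on the left at (273,197). The blue cover is at (243,113), the white cover at (376,121) and the cup at (177,205). Both networks' results agree with this.

```bash
cat > h.py <<'E'
from plant import r, gripper_to, inverse_kinematics, vision, models, telemetry
import cv2, numpy as np
from scipy.spatial.transform import Rotation as R
def to_plane(px,cam,z):
    k=vision.get_calibration(cam); px=np.atleast_2d(px).astype(float)
    d=np.c_[(px[:,0]-k["cx"])/k["fx"],(px[:,1]-k["cy"])/k["fy"],np.ones(len(px))]
    d=R.from_quat(k["orientation"],scalar_first=True).apply(d); p=k["position"]
    return p+d*((z-p[2])/d[:,2])[:,None]
def down(yaw):  # tool z down, tool x axis at yaw in the world
    c,s=np.cos(yaw),np.sin(yaw)
    return R.from_matrix(np.array([[c,s,0],[s,-c,0],[0,0,-1]])).as_quat(scalar_first=True)
def rect(mask,cam,z):
    ys,xs=np.nonzero(mask); p=to_plane(np.c_[xs,ys],cam,z)[:,:2]
    c,wh,_=b=cv2.minAreaRect((p*1000).astype(np.float32)); q=cv2.boxPoints(b)/1000
    e=max((q[1]-q[0],q[2]-q[1]),key=np.linalg.norm); e=e if e[1]>0 else -e
    return np.array(c)/1000,np.sort(wh),np.arctan2(e[1],e[0])
def big(mask,seed=None):
    n,l,s,c=cv2.connectedComponentsWithStats(mask.astype(np.uint8))
    i=1+np.argmax(s[1:,4]) if seed is None else 1+np.argmin(np.linalg.norm(c[1:]-seed,axis=1))
    return l==i
def look(pr=True):
    im=vision.snapshot("top").astype(int)
    hsv=cv2.cvtColor(im.astype(np.uint8),cv2.COLOR_RGB2HSV)
    blue=(hsv[...,0]>100)&(hsv[...,0]<125)&(hsv[...,1]>170)&(hsv[...,2]>110)
    blue[:, :180]=0; blue[:60]=0; blue[160:]=0; blue[:,310:]=0
    return im,hsv,blue
E
python3 - <<'E'
from h import *
im,hsv,blue=look()
b=rect(big(blue),"top",.057); print("blue",b, np.degrees(b[2]))
for d in models.regions_of("blue_box","top")[:1]: print("net",rect(d["pixels"],"top",.057))
for d in models.regions_of("straightedge","top"):
    print("se",d["score"],d["pixels"].sum(),rect(d["pixels"],"top",.006))
red=((hsv[...,0]<8)|(hsv[...,0]>172))&(hsv[...,1]>150)&(hsv[...,2]>100)
n,l,s,c=cv2.connectedComponentsWithStats(red.astype(np.uint8)); print([(c[i].round(1),s[i,4]) for i in range(1,n) if s[i,4]>20])
cv2.imwrite("pics/crop.png",cv2.resize(im[70:220,180:370,::-1].astype(np.uint8),None,fx=4,fy=4,interpolation=cv2.INTER_NEAREST))
ys,xs=np.nonzero(big(blue)); print(xs.min(),xs.max(),ys.min(),ys.max())
E
```

```text
blue (array([0.62924231, 0.17240251]), array([139.62330627, 234.42021179]), np.float32(1.3757803)) 78.8264
net (array([0.62850543, 0.17292963]), array([150.41156006, 243.54016113]), np.float32(1.3715643))
se 0.7 939 (array([ 0.42548349, -0.00354722]), array([ 31.97631645, 218.87098694]), np.float32(1.6619501))
se 0.67 5220 (array([ 0.62598474, -0.18042523]), array([152.8585968 , 255.83937073]), np.float32(1.7320161))
se 0.6 955 (array([0.18371765, 0.31285843]), array([ 31.51989365, 220.40596008]), np.float32(2.8086429))
[(array([271.6, 197.1]), np.int32(112)), (array([174.5, 322.6]), np.int32(116))]
193 291 80 147
```

View pics/crop.png

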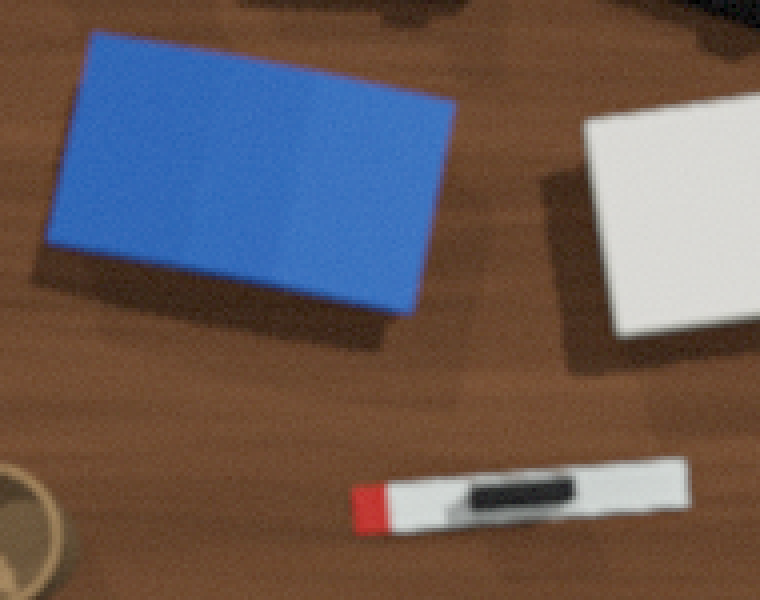

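The crop shows the cover clean and fully visible. The straightedge's red end points to +y, and the cup is clear of it. Next I grasp and lift.

```bash
python3 - <<'E'
from h import *
q=down(1.662); x,y=.4255,-.0045
print(inverse_kinematics([x,y,.25],q))
r.move_to([x,y,.25],q); gripper_to(.045,20)
r.move_l([x,y,.08],vel=.15)
print(r.move_l([x,y,.039],vel=.05,guard=6),telemetry.current_ee_pos())
gripper_to(0,20); print(telemetry.current_opening(),telemetry.current_finger_force())
r.move_l([x,y,.17],vel=.08)
print(telemetry.current_opening(),telemetry.current_wrist_force(),telemetry.current_torque(),telemetry.current_t())
im=vision.snapshot("side"); cv2.imwrite("pics/lift.png",cv2.resize(im[...,::-1],None,fx=1.4,fy=1.4))
E
```

```text
[-1.74400334e-01  3.49979828e-02  1.75564422e+00 -4.44089210e-16
  1.35095045e+00 -2.65604007e-01]
False [ 0.42572786 -0.00454629  0.0391127 ]
0.016046197284570664 19.99956965446472
0.0157601827576893 [-0.13900722 -0.5401882  -1.9095128 ] [-0.08547487 -0.00600548 -0.05256949] 8.2833
```

View pics/lift.png

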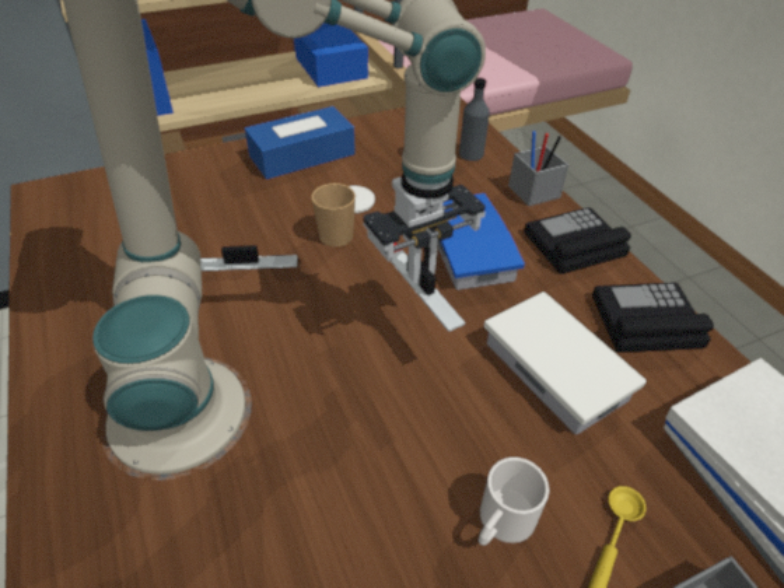

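The bar is held level, with its plain end at about (458,325) in the scaled view. I'll check for slip along the bar from that end, then carry it over.

```bash
python3 - <<'E'
from h import *
u=np.array([np.cos(1.662),np.sin(1.662)])
e=to_plane([[456/1.4,324/1.4]],"side",.137)[0]; print("plain end",e,"expected",np.array([.4255,-.0045])-.11*u)
bx=np.array([.629,.174]); q=down(1.374)
r.move_l([.52,.09,.19],vel=.15)
r.move_l([*bx,.17],rot=q,vel=.12)
r.move_l([*bx,.115],vel=.08)
print(telemetry.current_t(),telemetry.current_wrist_force())
cv2.imwrite("pics/top_over.png",vision.snapshot("top")[60:200,160:340,::-1].repeat(4,0).repeat(4,1))
E
```

```text
plain end [ 0.43629313 -0.11345686  0.137     ] expected [ 0.4355185  -0.11404282]
11.5333 [ 1.11357049  0.33430614 -1.37546494]
```

View pics/top_over.png

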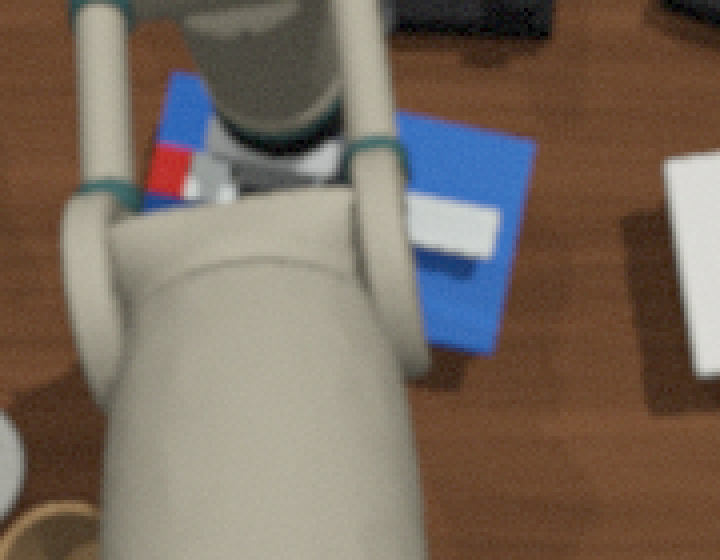

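The bar is centred over the blue cover: red end at crop (168,170), plain end at (495,233). Setting it down.

```bash
python3 - <<'E'
from h import *
bx=np.array([.629,.174])
g=r.move_l([*bx,.095],vel=.015,guard=3); p=telemetry.current_ee_pos(); print(g,p,telemetry.current_wrist_force())
gripper_to(.045,20); r.hold(.6)
r.move_l([*bx,.20],vel=.1)
# get out of the camera's way
r.move_l([.45,.02,.22],vel=.2); gripper_to(0,20); print(telemetry.current_t())
for c in ("top","side"):
    im=vision.snapshot(c)
    print([(np.round(d["at"],3).tolist(),round(d["score"],2)) for d in models.mark_of("straightedge",c)])
    im=im[60:200,160:340] if c=="top" else im[100:240,240:420]
    cv2.imwrite(f"pics/pl_{c}.png",im[...,::-1].repeat(4,0).repeat(4,1))
a,b=[cv2.imread(f"pics/pl_{c}.png") for c in ("top","side")]
cv2.imwrite("pics/pl.png",cv2.resize(np.vstack([a,b]),None,fx=.5,fy=.5))
E
```

```text
True [0.62893938 0.17400151 0.09914158] [-1.42289286  0.32593051  5.03182253]
17.1167
[([0.629, 0.171, 0.059], 0.73)]
[([0.634, 0.17, 0.06], 0.72), ([0.18, 0.312, -0.002], 0.62)]
```

View pics/pl.png

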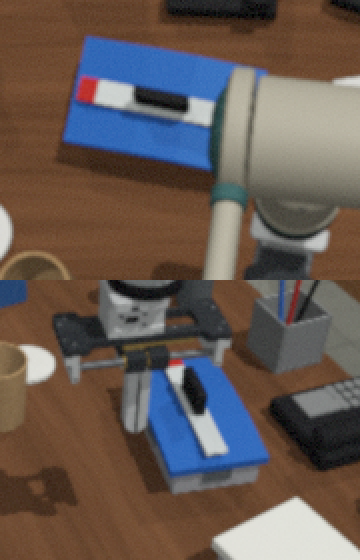

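The bar lies level and centred on the cover. The networks put its origin at z≈0.059. Pressing the red end first.

```bash
cat >> h.py <<'E'
def press(s):
    u=np.array([np.cos(1.374),np.sin(1.374)]); c=np.array([.629,.173])+s*.093*u; q=down(1.374)
    r.move_l([*c,.19],rot=q,vel=.2); r.move_l([*c,.102],vel=.1); r.hold(.2)
    f0=telemetry.current_wrist_force()[2]
    g=r.move_l([*c,.080],vel=.015,guard=8); r.hold(.5)
    print(g,telemetry.current_ee_pos(),telemetry.current_wrist_force()-[0,0,f0],telemetry.current_t())
E
python3 - <<'E'
from h import *
press(1)
im=vision.snapshot("side")[100:240,240:420]; cv2.imwrite("pics/pr.png",im[...,::-1].repeat(4,0).repeat(4,1))
E
```

```text
True [0.64724862 0.26448563 0.08625253] [-0.0649521   0.32934752  6.08566764] 21.8
```

View pics/pr.png

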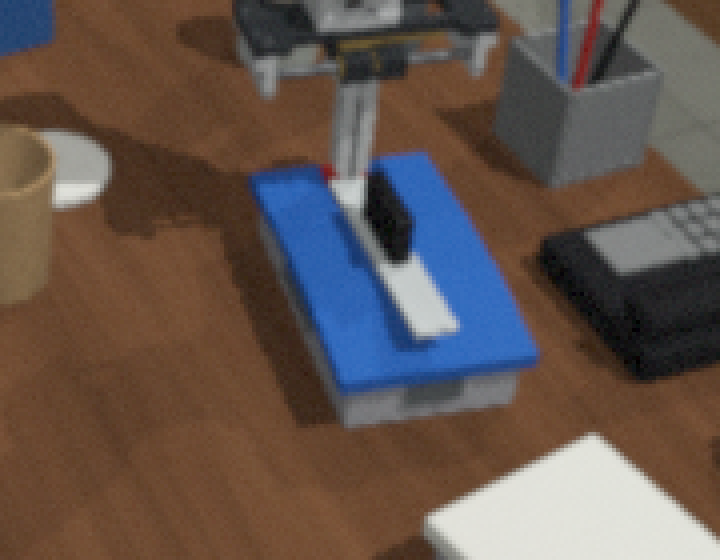

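The red end is fully down: 6 N at the expected height, and the plain end is raised with a shadow under it at (430,330). Now I lift gently and press the plain end.

```bash
python3 - <<'E'
from h import *
p=telemetry.current_ee_pos(); r.move_l([p[0],p[1],.10],vel=.03); r.move_l([p[0],p[1],.19],vel=.15)
press(-1)
im1=vision.snapshot("side")[100:240,240:420]
p=telemetry.current_ee_pos(); r.move_l([p[0],p[1],.10],vel=.03); r.move_l([p[0],p[1],.20],vel=.15); r.move_l([.42,-.08,.25],vel=.2); r.hold(.3)
for c in ("top","side"):
    im=vision.snapshot(c)
    print([(np.round(d["at"],3).tolist(),round(d["score"],2)) for d in models.mark_of("straightedge",c)[:2]])
print(telemetry.current_t())
cv2.imwrite("pics/fin.png",np.vstack([im1,im[100:240,240:420]])[...,::-1].repeat(2,0).repeat(2,1))
E
```

```text
True [0.61075343 0.08149448 0.08624118] [-0.46360382 -0.2722969   5.10104631] 27.0833
[([0.181, 0.314, 0.001], 0.64), ([0.631, 0.171, 0.058], 0.62)]
[([0.183, 0.31, -0.003], 0.81), ([0.632, 0.172, 0.061], 0.52)]
30.5083
```

View pics/fin.png

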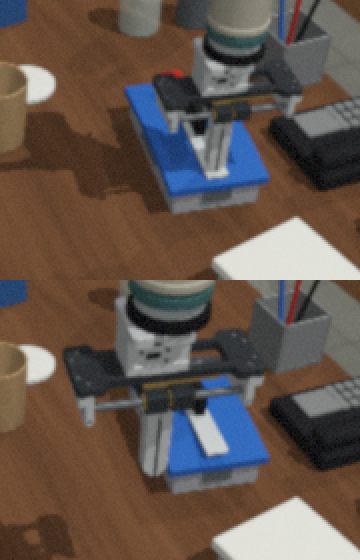

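The plain end was pressed down at the same height with 5 N. The bar is back level and centred, the cup has not moved, and the arm is clear.

```bash
python3 -c "
from plant import r
print(r.sign_off())"
```

```text
the job is handed in; nothing more can be done
None
```

I set the straightedge down along the middle of the blue cover and pressed the red end, then the plain end, fully down. It was left lying centred with the cup untouched, and I handed the job in at about 31 s; no verdict was returned.

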